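# Find the unlatched service cover and push it open

## Robot

A 6-joint arm with a two-finger parallel gripper is mounted at the origin on the work surface. World frame = base frame: x ahead of the robot, y to its left, z up, the work surface at z = 0. Lengths are in mm, angles in rad, forces in N, time in s.
With the tool pointing down it reaches from about 275 to 1000 mm from the base axis. Payload 8.4 kg.
Tool frame: the origin (TCP) lies at the very end of the fingers, on their centre line; the grasp point (between the pads) lies 19 mm behind it (r.pinch_z is the distance from the TCP to the grasp point, in mm); z points along the fingers, y is the direction in which the jaws open and shut (so a half turn about z gives the same grasp; the last joint's range is limited). The gripper opens to 85 mm and grips with 20 to 120 N. Pads are 22 mm wide; open, the fingers measure 114 mm over their backs; the gripper's body (76 mm by 85 mm) begins 54 mm behind the grasp point. The pads swing forward as they close: fully open they stand 13 mm farther back than shut.
Start: joints at [1.162, 0.353, 1.633, -0, 1.155, -0.002], TCP at [247.294, 573.998, 231.281] pointing down, gripper open.
Joint ranges: [-2.63, 2.63], [-0.92, 2.1], [0.06, 2.66], [-1.3, 4.44], [0, 2.69], [-3.02, 3.02]. Speed limits (rad/s): [2.22, 2.22, 2.79, 3.14, 3.14, 3.14].

## Interface

Orientations are given as [roll, pitch, yaw] about the fixed x, y, z axes, in that order (R = Rz(yaw) Ry(pitch) Rx(roll)).
In Python, from rig import r, optics gives the robot as it stands.
- The arm moves only by the shell command python3 -m creep 'ROWS' [FORCE]. ROWS is JSON, a list of rows, each an object with "dp": the shift along the tool's x, y, z in mm, a list of three; "angular": the turn, a rotation vector about the tool's x, y, z in rad, a list of three; "fingers": the finger opening in mm, from 0 to 85.4. In form: [{"dp": [dx, dy, dz], "angular": [wx, wy, wz], "fingers": fingers}, ...]. A call has 1 to 5 rows; each row is the pose to reach, as a shift and turn from the pose commanded when the call began, along the tool's axes at that moment; what a row does not reach only later rows make up. A row lasts 1/12 s, in which the tool goes at most 41.7 mm and 7.16 degrees, less where a joint would pass 70% of its speed; a pose out of reach is approached as far as the arm can. A call with a gripper value outside its range is refused whole. The fingers move at their own pace and stop on an object; FORCE is the grip in N (left out, the last holds). Time passes only in rows, so rows that repeat a pose let the fingers close. It gives the time, the measured TCP pose, the force and the opening at its end, in the units of the state.
- r.sense(): the state, without advancing time (a new reading comes with each control period).
- optics.grab_frame(name): name is "scene" or "top"; returns the picture (384x512x3 uint8, blue, green, red); there is no depth.
- optics.camera_params(name): a dict with "fx", "fy", "cx", "cy" (pixels), "distortion" ([k1, k2, p1, p2, k3] as OpenCV has them; the pictures are not rectified), "eye" and "rotation" of the camera in the world. Camera axes: x right, y up, looking along -z (the intrinsics and any distortion apply to the point x, -y, -z); pixel columns grow to the right and rows downward; lengths in mm; the calibration is good to about 2 mm. A picture is of the moment at which its call begins. camera_params takes no time and is no camera call.
- r.sign_off(): hands the job in, once; it reports no verdict.
The state is a dict: "clock": time; "qpos": joint angles; "qvel": joint speeds; "joint_efforts": joint torques, N m; "eef_pos": TCP position; "tcp_rot": TCP orientation; "contact_force": force on the tool from outside, world axes, zero at the start; "wrist_torque": the same for the moment, N m; "opening": opening from 0.0 (shut) to 1.0 (fully open).
Only numpy, scipy, OpenCV 4.12 (cv2) and the standard library are available. Lean on these libraries where they do the work, as an engineer would, in place of code of your own. Each camera call takes 0.05 s, during which the arm holds its last target.

## Task

One of the four identical red covers on the black service plinth has been left unlatched. Using only the fingertips, press the covers one after another on the black ribbed end, without forcing those that hold, to find the one that rocks; then push its ribbed end on down until that cover stands wide open, practically at its stop, and leave it so with the hand clear. Nothing has to be gripped or lifted: leave the lens, ring, bracket and mouse where they are.

Things in the scene. Friction and masses are not known exactly. Their poses are not given: they have to be found in the camera images.
- plinth: Fixed black housing, x -74..135, y -238..238 mm, 85 high; yaw within 0.25 rad, x away from the robot. Origin: underside, below the line of the covers' pivots, mid-row. Flush in its top, four identical red covers at y +165, +55, -55, -165, over wells 116 (x) by 96 (y), 81 deep. Out of sight, latches stop three covers; one, at random, is unlatched. Flat rear deck from x 58. Over 60 N forces it.
- cover_1 (a joint): Tilt of red cover 1 (plinth y +165 mm), rad: 0 flush, grows as its ribbed end (robot side) goes down and the far end rises; stop at 1.0. Cover 112 (x) by 92 (y) by 6 mm, pivot along plinth y through its middle, 82 mm above the bench. Unlatched, about 2 N on the ribs tips it and it stays where left; latched, it gives under 3 mm, then stands firm. None tips the other way.
- press_1 (a point): Centre of the black ribbed press pad (30 mm in x by 70 mm in y) on top of cover 1, 38 mm from the pivot line towards the robot, 85 mm above the bench when flush; moves with the cover.
- cover_2 (a joint): Tilt of red cover 2 (plinth y +55 mm), rad: 0 flush, grows as its ribbed end (robot side) goes down and the far end rises; stop at 1.0. Cover 112 (x) by 92 (y) by 6 mm, pivot along plinth y through its middle, 82 mm above the bench. Unlatched, about 2 N on the ribs tips it and it stays where left; latched, it gives under 3 mm, then stands firm. None tips the other way.
- press_2 (a point): Centre of the black ribbed press pad (30 mm in x by 70 mm in y) on top of cover 2, 38 mm from the pivot line towards the robot, 85 mm above the bench when flush; moves with the cover.
- cover_3 (a joint): Tilt of red cover 3 (plinth y -55 mm), rad: 0 flush, grows as its ribbed end (robot side) goes down and the far end rises; stop at 1.0. Cover 112 (x) by 92 (y) by 6 mm, pivot along plinth y through its middle, 82 mm above the bench. Unlatched, about 2 N on the ribs tips it and it stays where left; latched, it gives under 3 mm, then stands firm. None tips the other way.
- press_3 (a point): Centre of the black ribbed press pad (30 mm in x by 70 mm in y) on top of cover 3, 38 mm from the pivot line towards the robot, 85 mm above the bench when flush; moves with the cover.
- cover_4 (a joint): Tilt of red cover 4 (plinth y -165 mm), rad: 0 flush, grows as its ribbed end (robot side) goes down and the far end rises; stop at 1.0. Cover 112 (x) by 92 (y) by 6 mm, pivot along plinth y through its middle, 82 mm above the bench. Unlatched, about 2 N on the ribs tips it and it stays where left; latched, it gives under 3 mm, then stands firm. None tips the other way.
- press_4 (a point): Centre of the black ribbed press pad (30 mm in x by 70 mm in y) on top of cover 4, 38 mm from the pivot line towards the robot, 85 mm above the bench when flush; moves with the cover.
- lens: Bystander, loose: black camera lens standing on the rear deck, 40 mm across, 40 mm high. Origin at the centre of its underside.
- ring_light: Bystander, loose: bare aluminium ring lying on the rear deck, 60 mm outside, 40 mm inside, 18 mm high. Origin at the centre of its underside.
- bracket: Bystander, loose: aluminium angle bracket on the bench beyond the left (+y) end of the plinth, 50 by 70 mm, 50 mm high. Origin at the centre of its underside.
- mouse: Bystander, loose: black computer mouse on the bench beyond the right (-y) end of the plinth, 100 by 58 mm, 33 mm high. Origin at the centre of its underside.

How it is judged:
By the outcome, as a careful person would: the job done as asked, in the order asked, and still so for the second after the job is handed in, with the robot touching nothing.
It also fails if it takes over 45 s, if anything falls off the work surface, if the arm or the gripper's body presses on something with over 40 N, if the wrist force passes 120 N, or if a joint passes its speed limit or range.

## Working session

There is one attempt and no reset: what is moved stays moved. The work goes in short steps, Python scripts to look and compute and a shell command to move; the robot and the scene stay as the last step left them, time stands still between calls to the robot, and variables do not carry over. Pictures are saved under pics/ and viewed, and the job is handed in when it is done.

```bash
ls; mkdir -p pics; python3 - <<'E'
from rig import r, optics
import cv2
print(r.sense())
for n in ("scene","top"):
    im=optics.grab_frame(n); cv2.imwrite(f"pics/{n}0.png",im); print(n,optics.camera_params(n))
E
```

```text
pics
{'clock': 0.0, 'qpos': array([ 1.16159279e+00,  3.53646535e-01,  1.63412925e+00, -1.89044310e-05,
        1.15519210e+00, -2.42079831e-03]), 'qvel': array([-0.00048688, -0.00137165,  0.00154091,  0.00010336,  0.00030562,
        0.00040065]), 'joint_efforts': array([-6.17397154e-05, -6.05242538e+01, -3.42076313e+01,  7.11045891e-05,
        9.26282723e-03,  9.54760111e-07]), 'eef_pos': array([247.11559546, 573.55994073, 230.56477544]), 'tcp_rot': array([-3.14021739e+00,  1.39554362e-05,  2.73481757e+00]), 'contact_force': array([ 0.38473591,  1.05518258, -0.21960151]), 'wrist_torque': array([-0.03565405,  0.03010208,  0.0438536 ]), 'opening': 0.9972582342289339}
scene {'fx': 408.1898634854208, 'fy': 408.1898634854208, 'cx': 260.67834867335426, 'cy': 195.0510614752922, 'distortion': array([-0.03991779,  0.        ,  0.        ,  0.        ,  0.        ]), 'eye': array([1144.39189159,  493.44341857,  745.78138559]), 'rotation': array([ 0.82111752, -0.01254886,  2.3029812 ])}
top {'fx': 398.26416412196255, 'fy': 398.26416412196255, 'cx': 252.08602904300565, 'cy': 188.17248642490037, 'distortion': array([-0.04404259,  0.        ,  0.        ,  0.        ,  0.        ]), 'eye': array([ 379.11005076,    5.00785078, 1241.78257377]), 'rotation': array([ 0.18674037, -0.00399322, -1.54440833])}
```

View pics/scene0.png

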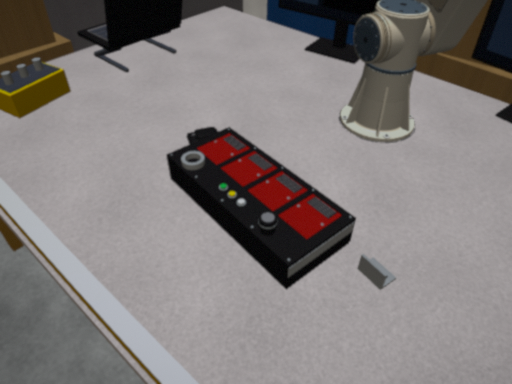

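View pics/top0.png

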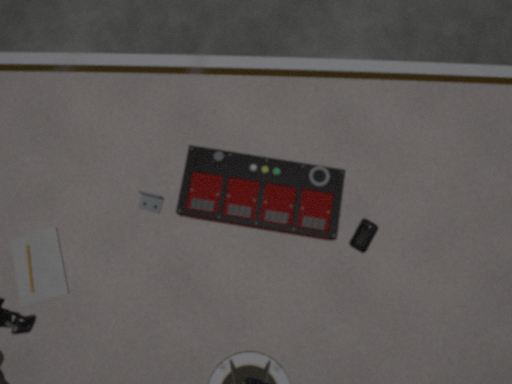

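```bash
python3 - <<'E'
import cv2
im=cv2.imread("pics/top0.png")
c=im[90:300,130:390]
cv2.imwrite("pics/topcrop0.png",cv2.resize(c,None,fx=3,fy=2.857,interpolation=cv2.INTER_CUBIC)[:600,:800])
E
```

```text
(no output)
```

View pics/topcrop0.png

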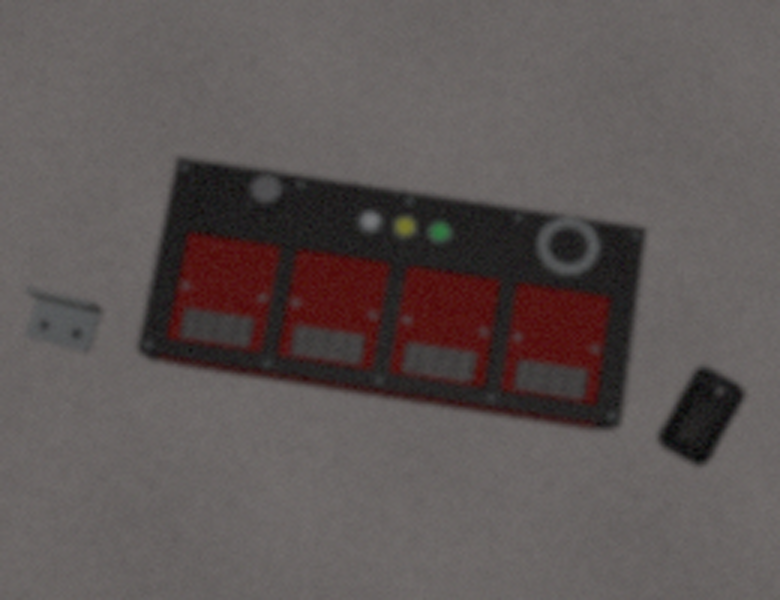

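The top view shows the four covers, with pad centres in the crop at about (218,329), (327,345), (439,364) and (551,380). The lens is at (265,188) and the ring at (568,246), both on the rear deck. Next I'll fit the plinth pose.

```bash
cat > h.py <<'E'
import numpy as np, cv2
from scipy.spatial.transform import Rotation as R
from scipy.optimize import least_squares
from rig import r, optics
def ray(cam,px,z):
    p=optics.camera_params(cam);K=np.array([[p['fx'],0,p['cx']],[0,p['fy'],p['cy']],[0,0,1]])
    u=cv2.undistortPoints(np.array(px,float).reshape(-1,1,2),K,p['distortion']).reshape(-1,2)
    d=np.c_[u[:,0],-u[:,1],-np.ones(len(u))]@R.from_euler('xyz',p['rotation']).as_matrix().T
    return p['eye']+d*((z-p['eye'][2])/d[:,2])[:,None]
def proj(cam,P):
    p=optics.camera_params(cam);K=np.array([[p['fx'],0,p['cx']],[0,p['fy'],p['cy']],[0,0,1]])
    c=(np.array(P,float)-p['eye'])@R.from_euler('xyz',p['rotation']).as_matrix()
    c=c*[1,-1,-1]
    return cv2.projectPoints(c,np.zeros(3),np.zeros(3),K,p['distortion'])[0].reshape(-1,2)
def w2t(v):  # world vec -> tool axes
    return R.from_euler('xyz',r.sense()['tcp_rot']).inv().apply(v)
E
python3 - <<'E'
from h import *
c=np.array([(218,329),(327,345),(439,364),(551,380)],float)
px=np.c_[130+(c[:,0]+.5)/3-.5,90+(c[:,1]+.5)/2.857-.5]
P=ray('top',px,85);print(P)
corn=np.array([(181,160),(644,229),(616,425),(143,351)],float)
pc=np.c_[130+(corn[:,0]+.5)/3-.5,90+(corn[:,1]+.5)/2.857-.5]
Q=ray('top',pc,85);print(Q)
loc=np.array([[-38,y] for y in (165,55,-55,-165)]+[[135,238],[135,-238],[-74,-238],[-74,238]],float)
W=np.r_[P,Q][:,:2]
f=lambda s:((loc@np.array([[np.cos(s[2]),np.sin(s[2])],[-np.sin(s[2]),np.cos(s[2])]])+s[:2])-W).ravel()
s=least_squares(f,[500,0,0]);print(s.x,np.round(s.fun,1))
# scene check
x=s.x;Rz=R.from_euler('z',x[2])
L=np.c_[loc,np.full(8,85.)]
G=Rz.apply(L)+[x[0],x[1],0]
print(G);im=optics.grab_frame('scene')
for q in proj('scene',G): cv2.circle(im,tuple(int(round(v)) for v in q),2,(0,255,0),-1)
cv2.imwrite('pics/chk.png',cv2.resize(im[100:300,140:400],None,fx=3,fy=3))
E
```

```text
[[ 544.04589622  150.74417391   85.        ]
 [ 530.41632277   43.64927837   85.        ]
 [ 513.80257613  -65.85928839   85.        ]
 [ 500.25922769 -174.95965368   85.        ]]
[[ 723.1800934   197.01634743   85.        ]
 [ 661.05254549 -268.29373476   85.        ]
 [ 456.11566772 -237.86400686   85.        ]
 [ 519.30410716  222.81527663   85.        ]]
[ 5.59737799e+02 -1.70996607e+01 -1.35268078e-01] [ 0.3  0.8 -0.9 -1.1  0.9 -0.6 -0.4 -0.5  2.4  3.5  0.4 -2.8 -1.8 -5.1
 -0.8  5.9]
[[ 544.33615191  151.51762566   85.        ]
 [ 529.50199794   42.52245202   85.        ]
 [ 514.66784398  -66.47272162   85.        ]
 [ 499.83369002 -175.46789525   85.        ]
 [ 725.60031807  200.52070784   85.        ]
 [ 661.4088882  -271.13113444   85.        ]
 [ 454.31805829 -242.94624192   85.        ]
 [ 518.50948816  228.70560037   85.        ]]
```

View pics/chk.png

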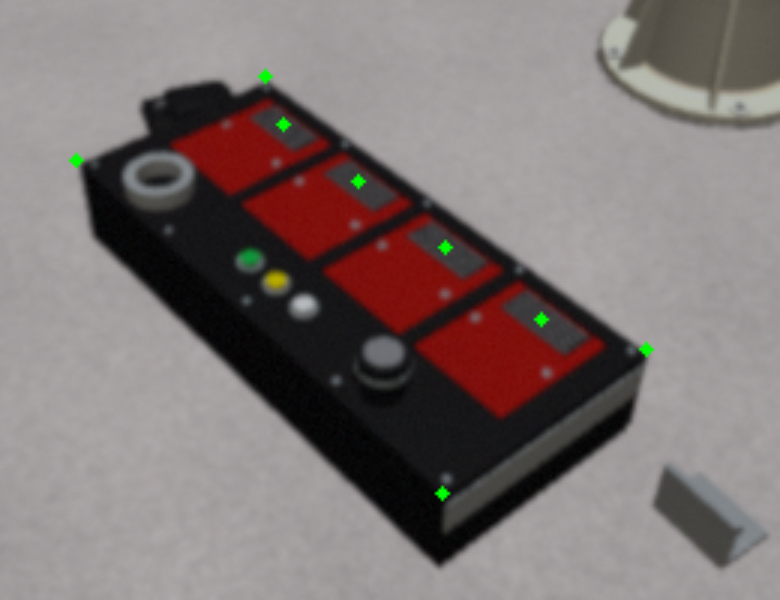

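```bash
cat >> h.py <<'E'
O=np.array([560,-17.3,0.]);YAW=-0.1353
def go(lx,ly,z):
    s=r.sense();t=R.from_euler('z',YAW).apply([lx,ly,z])+O
    l=R.from_euler('z',-YAW).apply(s['eef_pos']-O)
    rt=R.from_euler('xyz',s['tcp_rot'])
    tgt=R.from_euler('xyz',[np.pi,0,YAW+np.pi])
    print('t',round(s['clock'],2),'local',l.round(1),'F',s['contact_force'].round(1),'dp',rt.inv().apply(t-s['eef_pos']).round(1),'ang',(rt.inv()*tgt).as_rotvec().round(3),'op',round(s['opening'],2))
E
python3 -c "
from h import *
go(-42,165,130)"
```

```text
t 0.15 local [-389.7  543.4  230.7] F [ 0.2 -0.3  1. ] dp [-436.4 -271.1  101. ] ang [-0.001 -0.    -0.271] op 1.0
```

```bash
python3 -m creep '[{"dp":[-35,-22,0],"angular":[0,0,-0.09],"fingers":0},{"dp":[-70,-43,0],"angular":[0,0,-0.18],"fingers":0},{"dp":[-105,-65,5],"angular":[0,0,-0.271],"fingers":0},{"dp":[-138,-86,10],"angular":[0,0,-0.271],"fingers":0},{"dp":[-172,-107,15],"angular":[0,0,-0.271],"fingers":0}]' 20; python3 -c "
from h import *
go(-42,165,130)"
```

```text
clock: 0.57
eef_pos: [363.4, 406.0, 216.0]
tcp_rot: [-3.141, -0.0, 3.007]
contact_force: [0.1, -0.3, -0.4]
opening: 0.3
t 0.57 local [-251.9  392.9  216. ] F [ 0.1 -0.3 -0.4] dp [-209.8 -228.    86.1] ang [-0.    -0.     0.001] op 0.3
```

```bash
python3 -m creep '[{"dp":[-27,-29,10],"angular":[0,0,0],"fingers":0},{"dp":[-54,-58,20],"angular":[0,0,0],"fingers":0},{"dp":[-81,-87,30],"angular":[0,0,0],"fingers":0},{"dp":[-108,-116,40],"angular":[0,0,0],"fingers":0},{"dp":[-135,-145,50],"angular":[0,0,0],"fingers":0}]' && python3 -m creep '[{"dp":[-25,-28,12],"angular":[0,0,0],"fingers":0},{"dp":[-50,-56,24],"angular":[0,0,0],"fingers":0},{"dp":[-75,-83,36],"angular":[0,0,0],"fingers":0},{"dp":[-75,-83,36],"angular":[0,0,0],"fingers":0}]'; python3 -c "
from h import *
go(-42,165,90)"
```

```text
clock: 0.98
eef_pos: [477.7, 243.9, 165.8]
tcp_rot: [3.142, 0.0, 3.006]
contact_force: [0.2, -0.0, 0.7]
opening: -0.006
clock: 1.32
eef_pos: [542.1, 148.4, 128.2]
tcp_rot: [-3.14, -0.001, 3.003]
contact_force: [-0.3, 0.3, -0.3]
opening: -0.002
t 1.32 local [-40.1 161.8 128.2] F [-0.3  0.3 -0.3] dp [ 1.9  3.3 38.2] ang [-0.002 -0.001 -0.004] op -0.0
```

```bash
python3 -m creep '[{"dp":[0,0,15],"angular":[0,0,0],"fingers":0},{"dp":[0,0,30],"angular":[0,0,0],"fingers":0},{"dp":[0,0,36],"angular":[0,0,0],"fingers":0},{"dp":[0,0,36],"angular":[0,0,0],"fingers":0}]'; python3 -c "
from h import *
im=optics.grab_frame('scene');cv2.imwrite('pics/s1.png',cv2.resize(im[60:310,140:400],None,fx=2.4,fy=2.4))
go(-42,165,85)"
```

```text
clock: 1.65
eef_pos: [538.9, 153.1, 92.8]
tcp_rot: [-3.14, -0.003, 3.006]
contact_force: [-0.3, 0.3, -0.4]
opening: -0.002
t 1.7 local [-43.4 166.4  93.8] F [ 1.  -1.1  0.2] dp [-1.4 -1.4  8.8] ang [-0.001 -0.002 -0.   ] op 0.0
```

View pics/s1.png

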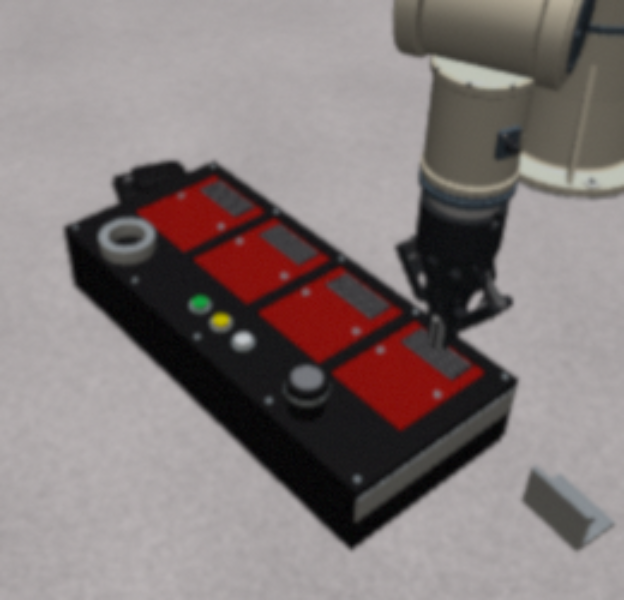

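Fingertips (crop 437,345) are just above cover 1's ribbed pad. I'll press in small steps.

```bash
python3 -m creep '[{"dp":[0,0,3],"angular":[0,0,0],"fingers":0},{"dp":[0,0,6],"angular":[0,0,0],"fingers":0},{"dp":[0,0,8],"angular":[0,0,0],"fingers":0},{"dp":[0,0,9],"angular":[0,0,0],"fingers":0}]'; python3 -m creep '[{"dp":[0,0,1],"angular":[0,0,0],"fingers":0},{"dp":[0,0,2],"angular":[0,0,0],"fingers":0}]';python3 -m creep '[{"dp":[0,0,1],"angular":[0,0,0],"fingers":0},{"dp":[0,0,1],"angular":[0,0,0],"fingers":0}]'
```

```text
clock: 2.03
eef_pos: [540.2, 153.5, 85.4]
tcp_rot: [3.141, 0.0, 3.006]
contact_force: [0.7, 0.8, -0.3]
opening: 0.001
clock: 2.2
eef_pos: [540.2, 153.5, 84.1]
tcp_rot: [3.141, 0.0, 3.006]
contact_force: [-7.1, -1.4, 22.3]
opening: -0.005
clock: 2.37
eef_pos: [540.2, 153.5, 84.1]
tcp_rot: [3.141, 0.0, 3.006]
contact_force: [-7.1, -0.6, 21.2]
opening: 0.002
```

Cover 1 holds firm at 22 N. Moving to cover 2.

```bash
python3 -m creep '[{"dp":[0,0,-14],"angular":[0,0,0],"fingers":0},{"dp":[-2,-40,-15],"angular":[0,0,0],"fingers":0},{"dp":[-4,-80,-15],"angular":[0,0,0],"fingers":0},{"dp":[-4,-110,-15],"angular":[0,0,0],"fingers":0},{"dp":[-4,-110,-8],"angular":[0,0,0],"fingers":0}]';  python3 -m creep '[{"dp":[0,0,0],"angular":[0,0,0],"fingers":0},{"dp":[0,0,3],"angular":[0,0,0],"fingers":0},{"dp":[0,0,5],"angular":[0,0,0],"fingers":0},{"dp":[0,0,5],"angular":[0,0,0],"fingers":0}]'; python3 -c "
from h import *
go(-38,55,85)"
```

```text
clock: 2.78
eef_pos: [529.0, 39.9, 91.2]
tcp_rot: [-3.141, 0.001, 3.004]
contact_force: [0.7, 0.3, -0.3]
opening: 0.003
clock: 3.12
eef_pos: [529.3, 44.7, 85.0]
tcp_rot: [3.142, -0.0, 3.007]
contact_force: [-0.7, -0.4, -0.7]
opening: -0.001
t 3.12 local [-38.8  57.3  85. ] F [-0.7 -0.4 -0.7] dp [-0.8 -2.3 -0. ] ang [ 0.    -0.     0.001] op -0.0
```

```bash
python3 -m creep '[{"dp":[0,0,1],"angular":[0,0,0],"fingers":0},{"dp":[0,0,2],"angular":[0,0,0],"fingers":0},{"dp":[0,0,2],"angular":[0,0,0],"fingers":0}]'
```

```text
clock: 3.37
eef_pos: [529.4, 44.7, 84.3]
tcp_rot: [3.141, 0.0, 3.007]
contact_force: [-3.8, 2.2, 12.8]
opening: -0.0
```

```bash
python3 -m creep '[{"dp":[0,0,1],"angular":[0,0,0],"fingers":0},{"dp":[0,0,1],"angular":[0,0,0],"fingers":0}]'
```

```text
clock: 3.53
eef_pos: [529.4, 44.7, 84.2]
tcp_rot: [3.141, 0.0, 3.007]
contact_force: [-7.8, 1.1, 24.4]
opening: 0.0
```

Cover 2 holds at 24 N. On to cover 3.

```bash
python3 -m creep '[{"dp":[0,0,-14],"angular":[0,0,0],"fingers":0},{"dp":[0,-40,-16],"angular":[0,0,0],"fingers":0},{"dp":[0,-80,-16],"angular":[0,0,0],"fingers":0},{"dp":[0,-112,-16],"angular":[0,0,0],"fingers":0},{"dp":[0,-112,-9],"angular":[0,0,0],"fingers":0}]';  python3 -m creep '[{"dp":[0,0,0],"angular":[0,0,0],"fingers":0},{"dp":[0,0,3],"angular":[0,0,0],"fingers":0},{"dp":[0,0,5],"angular":[0,0,0],"fingers":0},{"dp":[0,0,5],"angular":[0,0,0],"fingers":0}]'; python3 -m creep '[{"dp":[0,0,1],"angular":[0,0,0],"fingers":0},{"dp":[0,0,2],"angular":[0,0,0],"fingers":0},{"dp":[0,0,2],"angular":[0,0,0],"fingers":0}]'; python3 -c "
from h import *
go(-38,-55,85)"
```

```text
clock: 3.95
eef_pos: [514.4, -70.9, 92.3]
tcp_rot: [-3.14, 0.002, 3.004]
contact_force: [1.3, -0.3, 1.1]
opening: -0.0
clock: 4.28
eef_pos: [514.0, -66.0, 85.8]
tcp_rot: [3.141, -0.001, 3.007]
contact_force: [1.1, 0.4, -0.1]
opening: -0.006
clock: 4.53
eef_pos: [514.2, -66.6, 84.3]
tcp_rot: [3.141, 0.0, 3.007]
contact_force: [0.3, -0.5, 0.4]
opening: -0.0
t 4.53 local [-38.7 -55.   84.3] F [ 0.3 -0.5  0.4] dp [-0.7  0.  -0.7] ang [0. 0. 0.] op -0.0
```

```bash
python3 -m creep '[{"dp":[0,0,1],"angular":[0,0,0],"fingers":0},{"dp":[0,0,2],"angular":[0,0,0],"fingers":0},{"dp":[0,0,2],"angular":[0,0,0],"fingers":0}]'; python3 -c "
from h import *
go(-38,-55,85)"
```

```text
clock: 4.78
eef_pos: [514.1, -67.0, 82.2]
tcp_rot: [3.141, 0.0, 3.006]
contact_force: [-1.0, 1.0, 1.2]
opening: -0.002
t 4.78 local [-38.8 -55.5  82.2] F [-1.   1.   1.2] dp [-0.8  0.5 -2.8] ang [ 0.  0. -0.] op -0.0
```

```bash
python3 -m creep '[{"dp":[0,0,1],"angular":[0,0,0],"fingers":0},{"dp":[0,0,2.5],"angular":[0,0,0],"fingers":0},{"dp":[0,0,4],"angular":[0,0,0],"fingers":0},{"dp":[0,0,4],"angular":[0,0,0],"fingers":0}]'; python3 -c "
from h import *
im=optics.grab_frame('scene');cv2.imwrite('pics/s3.png',cv2.resize(im[60:310,140:400],None,fx=2.4,fy=2.4))"
```

```text
clock: 5.12
eef_pos: [514.2, -67.3, 78.0]
tcp_rot: [-3.141, 0.0, 3.006]
contact_force: [0.4, 0.2, 1.4]
opening: -0.001
```

View pics/s3.png

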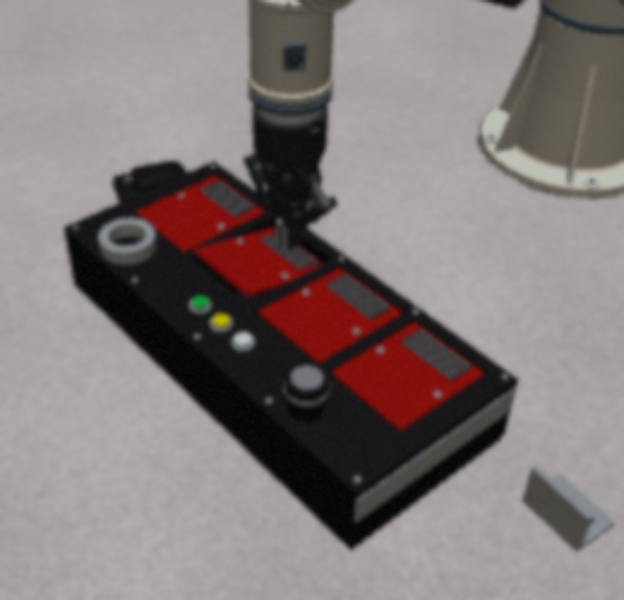

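Cover 3 rocks: the tip sank from 85 to 78 at about 1 N, and the picture shows its ribbed end dipped around (290,250). I'll keep pushing it down.

```bash
python3 -m creep '[{"dp":[0,0,3],"angular":[0,0,0],"fingers":0},{"dp":[-0.5,0,6],"angular":[0,0,0],"fingers":0},{"dp":[-1,0,9],"angular":[0,0,0],"fingers":0},{"dp":[-1.5,0,12],"angular":[0,0,0],"fingers":0},{"dp":[-2,0,15],"angular":[0,0,0],"fingers":0}]';  python3 -m creep '[{"dp":[-0.5,0,2],"angular":[0,0,0],"fingers":0},{"dp":[-1,0,4],"angular":[0,0,0],"fingers":0},{"dp":[-1.5,0,6],"angular":[0,0,0],"fingers":0},{"dp":[-2,0,8],"angular":[0,0,0],"fingers":0}]'; python3 -c "
from h import *
im=optics.grab_frame('scene');cv2.imwrite('pics/s4.png',cv2.resize(im[60:310,140:400],None,fx=2.4,fy=2.4))
go(-35,-55,50)"
```

```text
clock: 5.58
eef_pos: [515.9, -67.5, 62.9]
tcp_rot: [-3.142, -0.0, 3.006]
contact_force: [-1.6, 0.6, 2.3]
opening: 0.001
clock: 5.92
eef_pos: [517.8, -67.7, 55.0]
tcp_rot: [3.142, -0.001, 3.006]
contact_force: [-1.0, 0.7, 2.5]
opening: -0.001
t 5.97 local [-35.1 -55.6  54.7] F [-0.6 -0.3  0.3] dp [-0.1  0.6  4.7] ang [-0.    -0.001 -0.   ] op 0.0
```

View pics/s4.png

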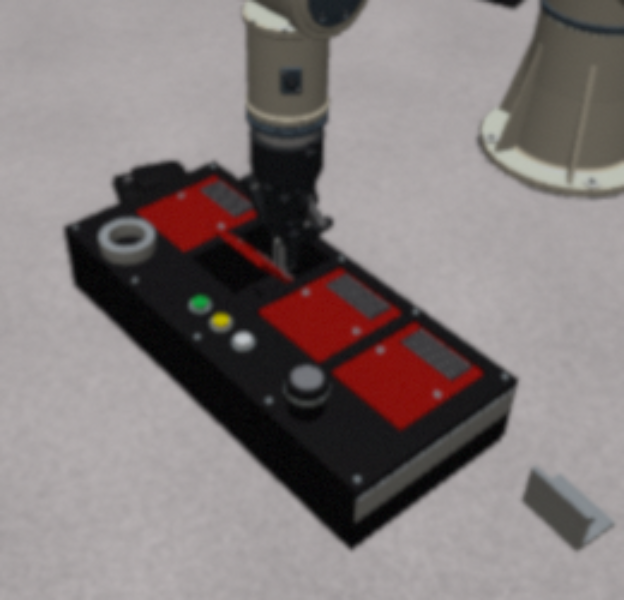

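The cover is already steep, with its edge seen at (255,255). I'll continue gently to the stop.

```bash
python3 -m creep '[{"dp":[0,0,1.5],"angular":[0,0,0],"fingers":0},{"dp":[0,0,3],"angular":[0,0,0],"fingers":0},{"dp":[0,0,3],"angular":[0,0,0],"fingers":0}]';  python3 -m creep '[{"dp":[0,0,1],"angular":[0,0,0],"fingers":0},{"dp":[0,0,2],"angular":[0,0,0],"fingers":0},{"dp":[0,0,2],"angular":[0,0,0],"fingers":0}]'
```

```text
clock: 6.22
eef_pos: [517.7, -67.7, 52.0]
tcp_rot: [-3.142, -0.0, 3.006]
contact_force: [0.0, 0.2, 0.4]
opening: 0.0
clock: 6.47
eef_pos: [517.9, -67.7, 50.2]
tcp_rot: [-3.142, -0.0, 3.006]
contact_force: [0.2, -0.3, 0.9]
opening: -0.0
```

```bash
python3 -m creep '[{"dp":[0,0,1],"angular":[0,0,0],"fingers":0},{"dp":[0,0,2],"angular":[0,0,0],"fingers":0},{"dp":[0,0,2],"angular":[0,0,0],"fingers":0}]'
```

```text
clock: 6.72
eef_pos: [517.9, -67.7, 48.1]
tcp_rot: [-3.142, -0.0, 3.006]
contact_force: [-1.0, -0.1, 0.3]
opening: 0.001
```

```bash
python3 -m creep '[{"dp":[-1,0,1],"angular":[0,0,0],"fingers":0},{"dp":[-2,0,1],"angular":[0,0,0],"fingers":0},{"dp":[-3,0,1],"angular":[0,0,0],"fingers":0},{"dp":[-3,0,1],"angular":[0,0,0],"fingers":0}]'; python3 -c "
from h import *
im=optics.grab_frame('scene');cv2.imwrite('pics/s5.png',cv2.resize(im[120:200,200:300],None,fx=7,fy=7,interpolation=cv2.INTER_CUBIC))
go(-35,-55,50)"
```

```text
clock: 7.05
eef_pos: [518.9, -67.8, 47.2]
tcp_rot: [-3.142, -0.004, 3.006]
contact_force: [-8.4, 0.7, 11.3]
opening: -0.001
t 7.1 local [-33.9 -55.6  47.2] F [-8.2  0.4 11. ] dp [ 1.2  0.6 -2.8] ang [-0.    -0.004 -0.   ] op -0.0
```

View pics/s5.png

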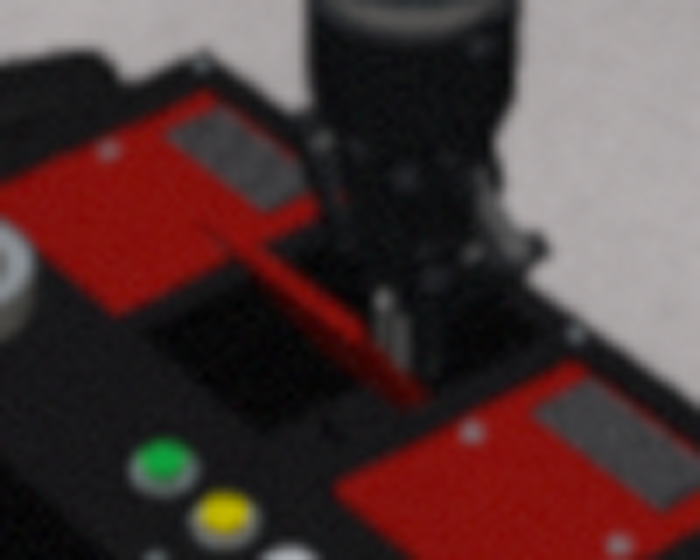

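Force has risen to 11 N, so it is probably at the stop. One small nudge to confirm, then I'll back off and up.

```bash
python3 -m creep '[{"dp":[-0.5,0,0.5],"angular":[0,0,0],"fingers":0},{"dp":[-1,0,1],"angular":[0,0,0],"fingers":0},{"dp":[-1,0,1],"angular":[0,0,0],"fingers":0}]'; python3 -m creep '[{"dp":[5,0,-2],"angular":[0,0,0],"fingers":0},{"dp":[8,0,-20],"angular":[0,0,0],"fingers":0},{"dp":[8,0,-50],"angular":[0,0,0],"fingers":0},{"dp":[8,0,-85],"angular":[0,0,0],"fingers":0},{"dp":[30,0,-120],"angular":[0,0,0],"fingers":0}]';python3 -m creep '[{"dp":[40,0,-20],"angular":[0,0,0],"fingers":0},{"dp":[80,0,-40],"angular":[0,0,0],"fingers":0},{"dp":[110,0,-50],"angular":[0,0,0],"fingers":0},{"dp":[110,0,-50],"angular":[0,0,0],"fingers":0}]'; python3 -c "
from h import *
for n in('scene','top'):
  im=optics.grab_frame(n);cv2.imwrite('pics/e_%s.png'%n,im)
im=cv2.imread('pics/e_scene.png');print(im.shape)
c=R.from_euler('z',YAW)
for a,col in((.8,(255,0,0)),(1.0,(0,255,0))):
  L=[[56*np.cos(a)-3*np.sin(a),-55+y,82+56*np.sin(a)+3*np.cos(a)] for y in(46,-46)]
  print(a,proj('scene',c.apply(L)+O),proj('top',c.apply(L)+O))
cv2.imwrite('pics/s6.png',cv2.resize(im[110:210,190:310],None,fx=6,fy=6,interpolation=cv2.INTER_CUBIC))"
```

```text
clock: 7.35
eef_pos: [519.1, -67.9, 46.9]
tcp_rot: [-3.142, -0.006, 3.006]
contact_force: [-14.0, 2.1, 24.9]
opening: -0.001
clock: 7.77
eef_pos: [495.1, -64.6, 167.8]
tcp_rot: [3.142, 0.003, 3.006]
contact_force: [1.9, -0.7, 0.4]
opening: 0.003
clock: 8.1
eef_pos: [378.4, -48.6, 217.8]
tcp_rot: [3.142, -0.0, 3.006]
contact_force: [0.8, -0.5, -0.5]
opening: -0.003
(384, 512, 3)
0.8 [[247.78776264 168.95588619]
 [224.86417448 151.1027063 ]] [[265.1814473  186.79862296]
 [297.02264376 191.92011994]]
1.0 [[250.72499681 165.32717548]
 [227.65467767 147.65504408]] [[264.76587318 189.48487511]
 [296.83348789 194.64719801]]
```

View pics/s6.png

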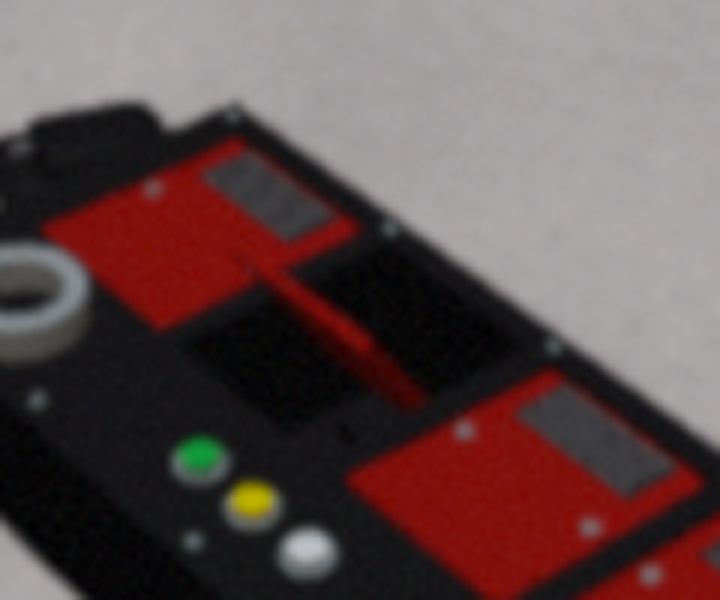

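View pics/e_top.png

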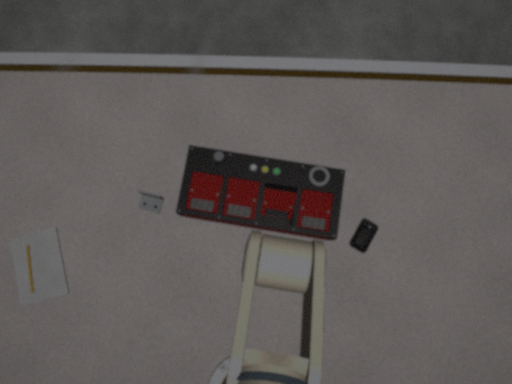

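```bash
python3 -c "
from h import *
c=R.from_euler('z',YAW)
ims=[cv2.resize(cv2.imread('pics/e_top.png')[170:240,240:320],None,fx=8,fy=8,interpolation=cv2.INTER_CUBIC),cv2.resize(cv2.imread('pics/e_scene.png')[125:195,205:285],None,fx=8,fy=8,interpolation=cv2.INTER_CUBIC)]
for n,(im,cam,o) in enumerate(zip(ims,('top','scene'),((240,170),(205,125)))):
  im[:]=np.clip(im.astype(float)*1.6,0,255)
  for a,col in((.8,(255,80,0)),(.9,(0,255,255)),(1.0,(0,255,0))):
    f=lambda u,h,y:[u*np.cos(a)-h*np.sin(a),-55+y,82+u*np.sin(a)+h*np.cos(a)]
    L=[f(56,3,46),f(56,3,-46),f(56,-3,-46),f(56,-3,46)]
    q=(proj(cam,c.apply(L)+O)-o+.5)*8-.5
    for p in q: cv2.circle(im,tuple(int(round(v)) for v in p),3,col,-1)
  cv2.imwrite('pics/f%d.png'%n,im)"
```

```text
(no output)
```

View pics/f0.png

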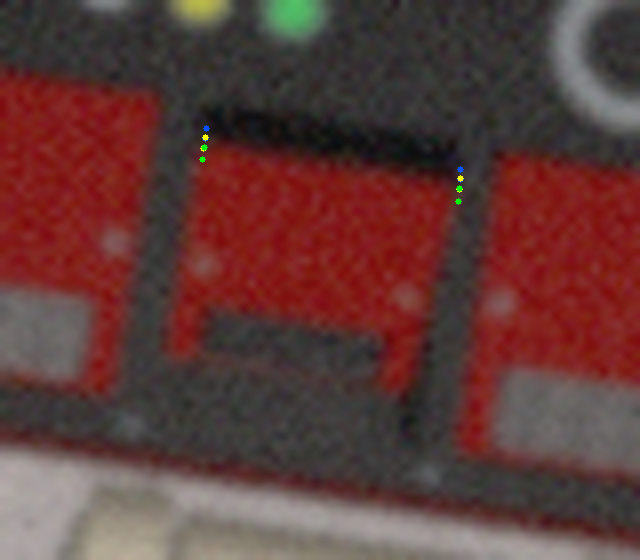

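View pics/f1.png

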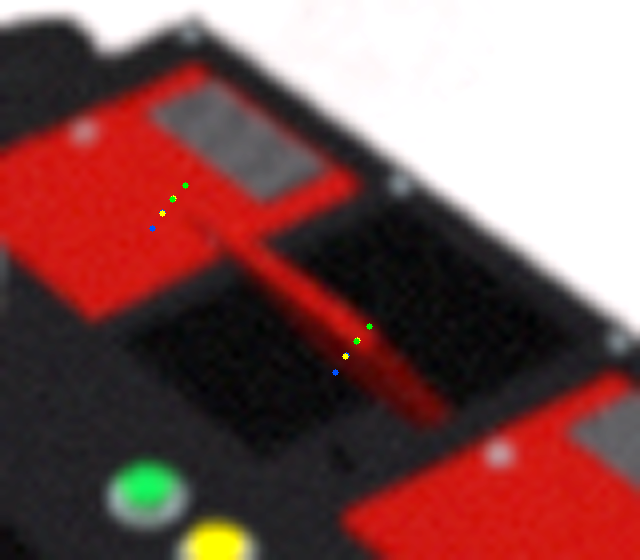

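```bash
python3 -c "
from h import *
c=R.from_euler('z',YAW)
pr=lambda cam,L,o:((proj(cam,c.apply(L)+O)-o+.5)*8-.5).round(0).tolist()
print('top nb far corners',pr('top',[[56,9,85],[56,-119,85]],(240,170)),'near',pr('top',[[-56,9,85],[-56,-119,85]],(240,170)))
print('scene: c2 corners near-right/far-right(y=9), c4.. ',pr('scene',[[-56,9,85],[56,9,85],[-56,101,85]],(205,125)),pr('scene',[[-56,-119,85],[56,-119,85]],(205,125)))
for a in(.8,.85,.9,.95,1):
    f=lambda u,h,y:[u*np.cos(a)-h*np.sin(a),-55+y,82+u*np.sin(a)+h*np.cos(a)]
    print(a,pr('top',[f(56,-3,46),f(56,-3,-46)],(240,170)),pr('scene',[f(56,3,46),f(56,-3,46)],(205,125)), 'pivot side',pr('scene',[f(3,-3,46)],(205,125)))
"
```

```text
top nb far corners [[161.0, 100.0], [503.0, 155.0]] near [[113.0, 397.0], [460.0, 454.0]]
scene: c2 corners near-right/far-right(y=9), c4..  [[609.0, 361.0], [335.0, 511.0], [814.0, 510.0]] [[356.0, 176.0], [87.0, 307.0]]
0.8 [[206.0, 128.0], [460.0, 169.0]] [[346.0, 355.0], [335.0, 372.0]] pivot side [[428.0, 418.0]]
0.85 [[206.0, 133.0], [460.0, 174.0]] [[351.0, 348.0], [340.0, 364.0]] pivot side [[428.0, 417.0]]
0.9 [[205.0, 137.0], [460.0, 178.0]] [[357.0, 340.0], [345.0, 356.0]] pivot side [[428.0, 417.0]]
0.95 [[204.0, 142.0], [459.0, 183.0]] [[363.0, 333.0], [351.0, 349.0]] pivot side [[428.0, 416.0]]
1 [[204.0, 147.0], [459.0, 188.0]] [[369.0, 326.0], [356.0, 341.0]] pivot side [[428.0, 415.0]]
```

The images suggest a tilt of about 0.92 (top) to 1.0 (scene), and the firm force points to the stop. I'll touch the plate again, higher up. The slope between the two touches gives the tilt without relying on the camera pose.

```bash
python3 -c "
from h import *
go(-42,-55,95);go(-40,-55,61)
print(R.from_euler('z',-YAW).apply(np.array([519.1,-67.9,46.9])-O))"
```

```text
t 8.2 local [-171.   -55.5  217.2] F [-0.   1.  -0.2] dp [-128.7    0.6  122.5] ang [-0.     0.003 -0.   ] op -0.0
t 8.2 local [-171.   -55.5  217.2] F [-0.   1.  -0.2] dp [-130.6    0.6  156.6] ang [-0.     0.003 -0.   ] op -0.0
[-33.70089989 -55.65446385  46.9       ]
```

```bash
python3 -m creep '[{"dp":[-33,0,25],"angular":[0,0,0],"fingers":0},{"dp":[-66,0,50],"angular":[0,0,0],"fingers":0},{"dp":[-99,0,75],"angular":[0,0,0],"fingers":0},{"dp":[-131,0,100],"angular":[0,0,0],"fingers":0},{"dp":[-131,0,115],"angular":[0,0,0],"fingers":0}]'; python3 -m creep '[{"dp":[0,0,14],"angular":[0,0,0],"fingers":0},{"dp":[0,0,28],"angular":[0,0,0],"fingers":0},{"dp":[0,0,41],"angular":[0,0,0],"fingers":0},{"dp":[0,0,41],"angular":[0,0,0],"fingers":0}]';  python3 -m creep '[{"dp":[-4,0,0],"angular":[0,0,0],"fingers":0},{"dp":[-8,0,0],"angular":[0,0,0],"fingers":0},{"dp":[-11,0,0],"angular":[0,0,0],"fingers":0},{"dp":[-13,0,0],"angular":[0,0,0],"fingers":0},{"dp":[-13,0,0],"angular":[0,0,0],"fingers":0}]'; python3 -c "
from h import *
go(-42,-55,61)"
```

```text
clock: 8.62
eef_pos: [519.2, -67.8, 98.1]
tcp_rot: [-3.142, 0.003, 3.006]
contact_force: [-0.6, 0.4, 1.0]
opening: -0.002
clock: 8.95
eef_pos: [512.1, -66.9, 56.9]
tcp_rot: [-3.142, -0.005, 3.006]
contact_force: [-0.8, 0.4, -0.1]
opening: 0.003
clock: 9.37
eef_pos: [526.8, -68.9, 60.9]
tcp_rot: [-3.142, 0.001, 3.006]
contact_force: [-0.8, 1.0, 0.4]
opening: -0.004
t 9.37 local [-25.9 -55.6  60.9] F [-0.8  1.   0.4] dp [16.1  0.6 -0.1] ang [-0.     0.001 -0.   ] op -0.0
```

```bash
for i in 1 ; do python3 -m creep '[{"dp":[-1,0,0],"angular":[0,0,0],"fingers":0},{"dp":[-1,0,0],"angular":[0,0,0],"fingers":0}]'; done; python3 -c "
from h import *
go(-42,-55,61)"; python3 -m creep '[{"dp":[-1,0,0],"angular":[0,0,0],"fingers":0},{"dp":[-1,0,0],"angular":[0,0,0],"fingers":0}]';python3 -c "
from h import *
go(-42,-55,61)"
```

```text
clock: 9.53
eef_pos: [527.0, -68.9, 60.6]
tcp_rot: [-3.142, 0.0, 3.006]
contact_force: [-1.0, 0.7, 1.1]
opening: 0.001
t 9.53 local [-25.8 -55.6  60.6] F [-1.   0.7  1.1] dp [16.2  0.6 -0.4] ang [-0.     0.    -0.001] op 0.0
clock: 9.7
eef_pos: [527.1, -68.9, 60.5]
tcp_rot: [-3.142, -0.001, 3.006]
contact_force: [-4.1, 0.3, 6.8]
opening: -0.001
t 9.7 local [-25.6 -55.6  60.5] F [-4.1  0.3  6.8] dp [16.4  0.6 -0.5] ang [-0.    -0.001 -0.   ] op -0.0
```

The two touches give a slope of atan(13.4/8.2) ≈ 1.02 rad, so the cover is at its stop. One last nudge, then I'll retreat.

```bash
python3 -m creep '[{"dp":[-1,0,0],"angular":[0,0,0],"fingers":0},{"dp":[-1,0,0],"angular":[0,0,0],"fingers":0}]'; python3 -m creep '[{"dp":[8,0,0],"angular":[0,0,0],"fingers":0},{"dp":[14,0,-15],"angular":[0,0,0],"fingers":0},{"dp":[14,0,-50],"angular":[0,0,0],"fingers":0},{"dp":[14,0,-85],"angular":[0,0,0],"fingers":0},{"dp":[35,0,-115],"angular":[0,0,0],"fingers":0}]';python3 -m creep '[{"dp":[40,0,-20],"angular":[0,0,0],"fingers":0},{"dp":[80,0,-40],"angular":[0,0,0],"fingers":0},{"dp":[110,0,-50],"angular":[0,0,0],"fingers":0},{"dp":[110,0,-50],"angular":[0,0,0],"fingers":0},{"dp":[110,0,-50],"angular":[0,0,0],"fingers":0}]'; python3 -c "
from h import *
im=optics.grab_frame('scene');cv2.imwrite('pics/end.png',im)
a=cv2.imread('pics/e_scene.png');print(np.abs(im.astype(int)-a)[125:195,205:285].mean())
cv2.imwrite('pics/end2.png',cv2.resize(im[60:310,140:400],None,fx=2.4,fy=2.4))"
```

```text
clock: 9.87
eef_pos: [527.2, -69.0, 60.4]
tcp_rot: [-3.142, -0.003, 3.006]
contact_force: [-7.3, 0.6, 9.7]
opening: -0.003
clock: 10.28
eef_pos: [497.3, -64.9, 177.7]
tcp_rot: [3.142, 0.005, 3.006]
contact_force: [0.7, -0.1, 0.7]
opening: -0.002
clock: 10.7
eef_pos: [384.5, -49.5, 226.3]
tcp_rot: [3.142, 0.003, 3.006]
contact_force: [1.0, 0.4, 0.2]
opening: -0.001
1.5227976190476191
```

View pics/end2.png

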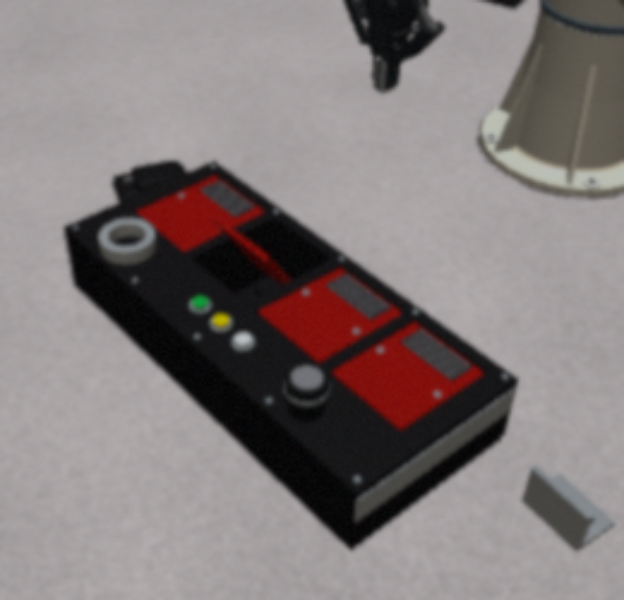

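Cover 3 stands wide open, seen edge-on at (255,252). The other covers are flush, the bystanders haven't moved, and the hand is clear at (385,80).

```bash
python3 -c "
from rig import r
print(r.sign_off())"
```

```text
the job is handed in; nothing more can be done
None
```

Cover 3 was the unlatched one. It now stands open at about its stop, and I handed the job in at about 10.8 s with the hand well clear.

- **Finding it:** I pressed the covers with the shut fingertips, starting from cover 1. Covers 1 and 2 held firm at about 22 and 24 N with under 1 mm of give. Cover 3 sank at about 1–2 N, so I pushed it on down and never pressed cover 4.
- **At the stop:** the force climbed to about 25 N in line with less than half a millimetre of movement. A second touch higher on the plate was also firm, and the slope between the two touches gave about 1.02 rad.
- **Camera checks:** these disagreed slightly. The scene view gave about 1.0 rad, while the blurrier top view read about 0.90–0.95. I trusted the touch measurement and the firm stop.
- **Everything else:** in the last picture (scene view) the other three covers are flush, and the lens, ring, bracket and mouse are where they were.

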